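# Cap the reagent jars and pack them in the carrier

## Robot

A 6-joint arm with a two-finger parallel gripper is mounted at the origin on the work surface. World frame = base frame: x ahead of the robot, y to its left, z up, the work surface at z = 0. Lengths are in m, angles in rad, forces in N, time in s.
With the tool pointing down it reaches from about 0.325 to 0.75 m from the base axis. Payload 7.6 kg.
Tool frame: the origin (TCP) lies midway between the tips of the shut fingers; the grasp point (between the pads) lies env.grip_point_offset behind it (env.grip_point_offset is the distance from the TCP to the grasp point, in m); x points along the fingers, y is the direction in which the jaws open and shut, and the axes are right-handed (so a half turn about x gives the same grasp; the last joint's range is limited). The gripper opens to 85 mm and grips with 20 to 120 N. Pads are 22 mm wide; open, the fingers measure 114 mm over their backs; the gripper's body (76 mm by 85 mm) begins 54 mm behind the grasp point. The pads swing forward as they close: fully open they stand 13 mm farther back than shut.
Start: joints at [1.197, 0.052, 1.401, -0, 1.689, -0.07], TCP at [0.157, 0.501, 0.207] pointing down, gripper open.
Joint ranges: [-2.9, 2.9], [-0.91, 2.17], [0.12, 2.37], [-1.06, 4.2], [0.26, 2.73], [-2.93, 2.93]. Speed limits (rad/s): [2.57, 2.57, 3.01, 3.14, 3.14, 3.14].

## Interface

Orientations are given as a 3x3 rotation matrix whose columns are the frame's x, y, z axes.
In Python, from station import env, hand, kin, vision gives the robot as it stands. The module is installed in compiled form; this text tells all that it offers. Calls block until the motion is done:
- env.reach(position, orientation): joint-space move of the TCP to a pose.
- env.line_to(position, frame=None, speed=0.15): straight line of the TCP; frame=None keeps the orientation; speed is the mean speed in m/s.
- env.move_j(angles): joint-space move.
- hand.release() and hand.close_gripper(grip_force=None): open the fingers fully, or close them until they stop; grip_force is the grip in N (None keeps the last).
- env.dwell(seconds).
- kin.solve_ik(position, orientation): joint angles nearest the present ones, or None.
- vision.read_camera(name): name is "side" or "top" or "wrist"; returns a dict with "pixels" (400x640x3 uint8, red, green, blue), "K" (3x3 intrinsics, pixels), "camera_from_world" (4x4, takes a point from world to camera coordinates). Camera axes: x right, y down, z forward; pixel columns grow to the right and rows downward; lengths in m; the calibration is good to about 2 mm. A picture is of the moment at which its call begins. There is no depth.
A pose or a line that the arm cannot do raises env.Unreachable and nothing moves.
- env.finish_job(): hands the job in, once; it reports no verdict.
Readings, each from a call of its own:
- env.read_time(): time.
- env.read_joints(): joint angles.
- env.read_joint_velocities(): joint speeds.
- env.read_effort(): joint torques, N m.
- env.read_position(): TCP position.
- env.read_tool_rot(): TCP orientation.
- env.read_contact_force(): force on the tool from outside, world axes, zero at the start.
- env.read_ft_torque(): the same for the moment, N m.
- env.read_grip_width(): finger opening in m.
Only numpy, scipy, OpenCV 4.12 (cv2) and the standard library are available. Lean on these libraries where they do the work, as an engineer would, in place of code of your own. Each camera call takes 0.05 s, during which the arm holds its last target. There are 200 camera calls.

## Task

The analyser's run is over: press onto each open amber reagent jar the black cap that fits it, then stand the capped jars upright in the grey carrier, one to a cell. Cap a jar before you lift it off the bench, and leave the other things on the bench where they are; there may be a cap left over.

Things in the scene. Friction and masses are not known exactly. Their poses are not given: they have to be found in the camera images.
- carrier: Grey open carrier tray, fixed firmly to the bench: 250 mm along its own x, 168 mm along its own y, 24 mm high; origin at the centre of its underside, z up. Two dividers across x and one across y, as high as the outer walls, all 4 mm thick, make 3 x 2 square cells 78 mm wide inside, with centres at x = -82, 0, +82 mm and y = -41, +41 mm in its own axes; the cell floors lie 4 mm above the bench. A cell holds one jar and is too small for two.
- jar_slim_mid (a point): Amber reagent jar (slim), loose, standing upright and open on the bench; it may be absent (None from the start). Round body 44 mm in diameter, 44 mm high with a flat shoulder, then a straight round neck 21.6 mm in diameter and 13 mm high with the open mouth at its top; 57 mm high in all, 60 mm with its cap on; about 110 g, the weight low down. This point is its centre, half-way up (28.5 mm above its foot); z up.
- cap_slim_mid (a point): Black push-on cap of the slim jar, loose, lying with its closed top up: 32 mm outer diameter, 15 mm high in all, about 12 g, skirt 2.5 mm thick, hollow 12 mm deep from below; it goes over the 21.6 mm neck with about 2 mm play all round, without snap or thread. This point is its centre, half-way up (7.5 mm above its lower rim); z up. Pushed fully home it lies on the jar's axis, 24.0 mm above the jar's centre.
- jar_square_mid (a point): Amber reagent jar (square), loose, standing upright and open on the bench; it may be absent (None from the start). Square body 46 x 46 mm (sides along its own x and y), 44 mm high with a flat shoulder, then a straight round neck 29.6 mm in diameter and 13 mm high with the open mouth at its top; 57 mm high in all, 60 mm with its cap on; about 130 g, the weight low down. This point is its centre, half-way up (28.5 mm above its foot); z up.
- cap_square_mid (a point): Black push-on cap of the square jar, loose, lying with its closed top up: 40 mm outer diameter, 15 mm high in all, about 14 g, skirt 2.5 mm thick, hollow 12 mm deep from below; it goes over the 29.6 mm neck with about 2 mm play all round, without snap or thread. This point is its centre, half-way up (7.5 mm above its lower rim); z up. Pushed fully home it lies on the jar's axis, 24.0 mm above the jar's centre.
- jar_medium_mid (a point): Amber reagent jar (medium), loose, standing upright and open on the bench; it may be absent (None from the start). Round body 54 mm in diameter, 44 mm high with a flat shoulder, then a straight round neck 37.6 mm in diameter and 13 mm high with the open mouth at its top; 57 mm high in all, 60 mm with its cap on; about 150 g, the weight low down. This point is its centre, half-way up (28.5 mm above its foot); z up.
- cap_medium_mid (a point): Black push-on cap of the medium jar, loose, lying with its closed top up: 48 mm outer diameter, 15 mm high in all, about 17 g, skirt 2.5 mm thick, hollow 12 mm deep from below; it goes over the 37.6 mm neck with about 2 mm play all round, without snap or thread. This point is its centre, half-way up (7.5 mm above its lower rim); z up. Pushed fully home it lies on the jar's axis, 24.0 mm above the jar's centre.
- jar_wide_mid (a point): Amber reagent jar (wide), loose, standing upright and open on the bench; it may be absent (None from the start). Round body 62 mm in diameter, 42 mm high with a flat shoulder, then a straight round neck 45.6 mm in diameter and 13 mm high with the open mouth at its top; 55 mm high in all, 58 mm with its cap on; about 170 g, the weight low down. This point is its centre, half-way up (27.5 mm above its foot); z up.
- cap_wide_mid (a point): Black push-on cap of the wide jar, loose, lying with its closed top up: 56 mm outer diameter, 15 mm high in all, about 20 g, skirt 2.5 mm thick, hollow 12 mm deep from below; it goes over the 45.6 mm neck with about 2 mm play all round, without snap or thread. This point is its centre, half-way up (7.5 mm above its lower rim); z up. Pushed fully home it lies on the jar's axis, 23.0 mm above the jar's centre.
- timer: White bench timer, 66 x 66 x 18 mm; a bystander, loose, to be left where it is. Origin at the centre of its underside.
- tape: Roll of paper label tape lying flat, 58 mm in diameter, 25 mm hole, 19 mm high; a bystander, loose, to be left where it is. Origin at the centre of its underside.
- marker: Grey and black flat marker pen, 135 x 24 x 15 mm, lying along its own x; a bystander, loose, to be left where it is. Origin at the centre of its underside.
- forceps: Steel forceps lying flat, 125 x 16 x 9 mm, along its own x; a bystander, loose, to be left where it is. Origin at the centre of its underside.

How it is judged:
By the outcome, as a careful person would: the job done as asked, in the order asked, and still so for the second after the job is handed in, with the robot touching nothing.
Of jar_slim, jar_square, jar_medium, jar_wide only 3 to 4 are there at a start; the rules pass over those that are not, and their reading is None.
At some moment in a run one of jar_slim, jar_square, jar_medium, jar_wide may be knocked a few centimetres aside while the robot is not near it.
It also fails if it takes over 210 s, if anything falls off the work surface, if the arm or the gripper's body presses on something with over 40 N, if the wrist force passes 120 N, or if a joint passes its speed limit or range.

## Working session

There is one attempt and no reset: what is moved stays moved. The work goes in short steps, each a Python script; the robot and the scene stay as the last script left them, time stands still between calls to the robot, and variables do not carry over. Pictures are saved under pics/ and viewed, about 12 in all and at most 16, crops included, and the job is handed in when it is done.

```bash
ls; mkdir -p pics; python3 - <<'E'
from station import env,hand,kin,vision
import cv2,numpy as np
print(env.grip_point_offset, env.read_time(), env.read_tool_rot(), env.read_grip_width())
for n in ("top","side"):
    c=vision.read_camera(n); cv2.imwrite(f"pics/{n}0.png",c["pixels"][:,:,::-1]); np.savez(f"pics/{n}0.npz",**c)
    T=c["camera_from_world"]; print(n,c["K"].tolist(),(-T[:3,:3].T@T[:3,3]).round(3),T[:3,:3].round(3).tolist())
E
```

```text
pics
0.0187 0.0 [[-5.70568949e-04  2.99146362e-01  9.54207068e-01]
 [-1.42481427e-03  9.54206011e-01 -2.99146883e-01]
 [-9.99998822e-01 -1.53025177e-03 -1.18212315e-04]] 0.08496152639405813
top [[468.31073075150994, 0.0, 316.45881857026507], [0.0, 468.31073075150994, 200.14767202166863], [0.0, 0.0, 1.0]] [0.429 0.077 1.116] [[-0.014, -1.0, 0.008], [-0.995, 0.013, -0.099], [0.099, -0.009, -0.995]]
side [[486.49978959492205, 0.0, 316.1846169026854], [0.0, 486.49978959492205, 200.1724624164495], [0.0, 0.0, 1.0]] [ 0.428 -0.929  1.105] [[0.996, -0.093, 0.003], [-0.064, -0.711, -0.701], [0.067, 0.697, -0.713]]
```

View pics/top0.png

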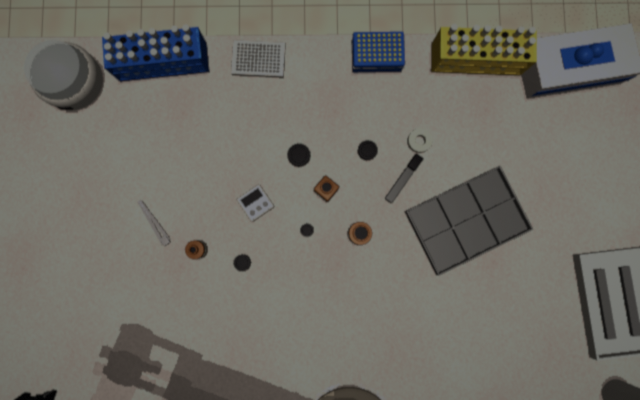

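View pics/side0.png

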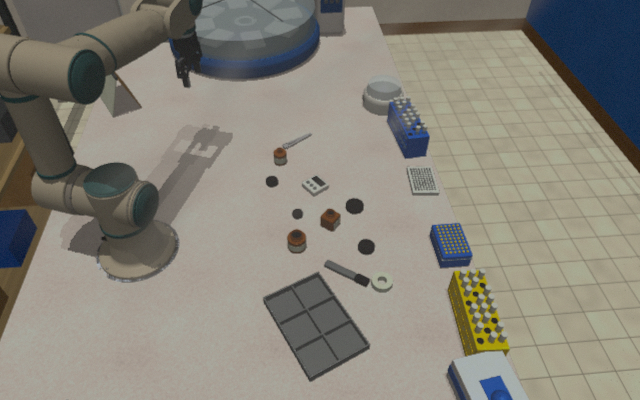

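The top view shows three jars, near (196,250), (326,188, square) and (360,233). There are four caps, near (299,155), (367,150), (307,230) and (242,263), and the carrier is centred near (469,221). Next I'll measure them.

```bash
cat > h.py <<'E'
from station import env,hand,kin,vision
import cv2,numpy as np
def cam(n,save=None):
    c=vision.read_camera(n)
    if save: cv2.imwrite(f"pics/{save}.png",c["pixels"][:,:,::-1])
    return c
def p2w(c,uv,z):
    T=c["camera_from_world"];R=T[:3,:3];o=-R.T@T[:3,3]
    d=R.T@np.linalg.solve(c["K"],[uv[0],uv[1],1.]);return (o+d*(z-o[2])/d[2])
def w2p(c,p):
    q=c["K"]@(c["camera_from_world"]@np.r_[p,1])[:3];return q[:2]/q[2]
def blobs(c,kind,amin=60,roi=None):
    hsv=cv2.cvtColor(c["pixels"],cv2.COLOR_RGB2HSV)
    if kind=="amber": m=cv2.inRange(hsv,(0,110,40),(18,255,255))
    else: m=cv2.inRange(hsv,(0,0,0),(180,255,55))
    m=cv2.morphologyEx(m,cv2.MORPH_CLOSE,np.ones((3,3)))
    out=[]
    for k in cv2.findContours(m,cv2.RETR_EXTERNAL,cv2.CHAIN_APPROX_NONE)[0]:
        a=cv2.contourArea(k)
        if a<amin: continue
        (u,v),(w,h),an=cv2.minAreaRect(k)
        out.append((u,v,w+1,h+1,an,a))
    return out
E
python3 - <<'E'
from h import *
c=dict(np.load("pics/top0.npz"))
for k in ("amber","black"):
    for b in blobs(c,k):
        if 170<b[0]<450 and 120<b[1]<290:
            print(k,np.round(b,1),p2w(c,b[:2],.03 if k=="amber" else .012).round(4), "size mm",np.round(np.array(b[2:4])/468.3*1105,0))
im=c["pixels"][120:290,170:440,::-1]
cv2.imwrite("pics/crop0.png",cv2.resize(im,(800,504),interpolation=cv2.INTER_CUBIC))
# carrier corners
g=[(406,211),(500,168),(531,230),(437,273)]
for x in g: print(p2w(c,x,.024).round(4))
E
```

```text
amber [195.  249.5  18.   19.   90.  247. ] [0.4259 0.3478 0.03  ] size mm [42. 45.]
amber [360.  233.   21.   23.   90.  352.5] [ 0.4586 -0.0331  0.03  ] size mm [50. 54.]
amber [325.9 187.9  19.4  19.7  39.8 312. ] [0.5648 0.0442 0.03  ] size mm [46. 46.]
black [241.9 262.3  15.8  16.7  63.4 183. ] [0.3946 0.2427 0.012 ] size mm [37. 39.]
black [361.  232.5  12.   13.   90.  105. ] [ 0.4602 -0.0373  0.012 ] size mm [28. 31.]
black [306.5 229.5  12.   12.   90.   98. ] [0.469  0.0909 0.012 ] size mm [28. 28.]
black [251.3 197.5   8.8  20.4  56.3 131.5] [0.5466 0.2207 0.012 ] size mm [21. 48.]
black [414.5 162.3   9.9  17.6  33.7 129. ] [ 0.626  -0.1692  0.012 ] size mm [23. 42.]
black [298.5 155.   23.   22.   90.  361.5] [0.6472 0.1079 0.012 ] size mm [54. 52.]
black [367.  150.   19.   19.   90.  261.5] [ 0.6573 -0.0563  0.012 ] size mm [45. 45.]
[ 0.5086 -0.1427  0.024 ]
[ 0.6077 -0.3689  0.024 ]
[ 0.4602 -0.4339  0.024 ]
[ 0.364  -0.2098  0.024 ]
```

View pics/crop0.png

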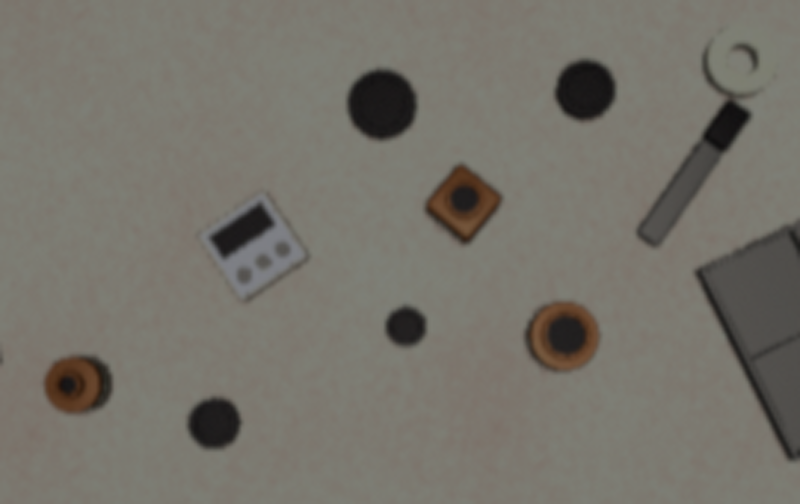

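```bash
cat >> h.py <<'E'
J=dict(slim=(.426,.348),medium=(.4586,-.0331),square=(.5648,.0442))
C=dict(slim=(.469,.0909),medium=(.6573,-.0563),square=(.3946,.2427))
def Rd(phi):
    c,s=np.cos(phi),np.sin(phi); return np.array([[0,c,s],[0,s,-c],[-1,0,0]])
def go(xy,z,phi): env.reach([*xy,z],Rd(phi))
def down(z,speed=.15):
    p=env.read_position(); env.line_to([p[0],p[1],z],speed=speed)
def F(): return np.round(env.read_contact_force(),1)
def best(xy,z,phi):      # half-turn-equivalent grasp with least joint travel
    q=env.read_joints(); o=[]
    for k in (-1,0,1):
        s=kin.solve_ik([*xy,z],Rd(phi+k*np.pi))
        if s is not None: o.append((np.abs(np.array(s)-q).max(),phi+k*np.pi))
    return min(o)[1]
def centre(xy,ztop,z,phi,force=20):
    """squeeze along two axes so the part is centred; ends gripped"""
    hand.release(); phi=best(xy,ztop,phi); w=[]
    go(xy,ztop,phi); down(z); hand.close_gripper(force); w.append(env.read_grip_width()); hand.release()
    lo=kin.solve_ik([*xy,z],Rd(phi+np.pi/2)); phi=phi+(np.pi/2 if lo is not None else -np.pi/2)
    env.line_to([*xy,z],Rd(phi),speed=.15); hand.close_gripper(force); w.append(env.read_grip_width())
    return phi,np.round(w,4)
def look(save=None):
    c=cam("top",save)
    for b in blobs(c,"amber"):
        if 150<b[0]<460 and 120<b[1]<300: print("amber",np.round(b,1),p2w(c,b[:2],.03).round(4))
E
python3 - <<'E'
from h import *
t=env.read_time(); print(centre(J["slim"],.10,.012,np.pi/4)[1],F(),env.read_position(),env.read_time()-t)
hand.release(); down(.12)
look()
phi,w=centre(C["slim"],.08,.003,0,force=30); print(phi,w,F(),env.read_position())
down(.10); print(env.read_grip_width(),F()); look("top1"); cam("wrist","wr1"); print(env.read_time())
E
```

```text
[0.042  0.0423] [-0.4  0.2  2.4] [0.42605115 0.34813211 0.01225337] 5.358300000000001
amber [195.3 249.3  18.7  19.4  45.  251. ] [0.4265 0.3473 0.03  ]
amber [360.  233.   21.   23.   90.  350.5] [ 0.4586 -0.0331  0.03  ]
amber [326.  188.   19.3  19.7  39.8 312. ] [0.5647 0.0441 0.03  ]
1.5707963267948966 [-0.0001  0.0003] [0.1 0.  0.1] [0.46898039 0.09091312 0.00298896]
-0.00016197553645438945 [-0.2 -0.5 -0.3]
amber [194.5 249.5  18.   20.   90.  248.5] [0.4259 0.349  0.03  ]
amber [360.  233.   21.   23.   90.  349.5] [ 0.4586 -0.0331  0.03  ]
amber [324.  182.5  12.9  22.5  72.9 102. ] [0.5775 0.0485 0.03  ]
14.3167
```

View pics/wr1.png

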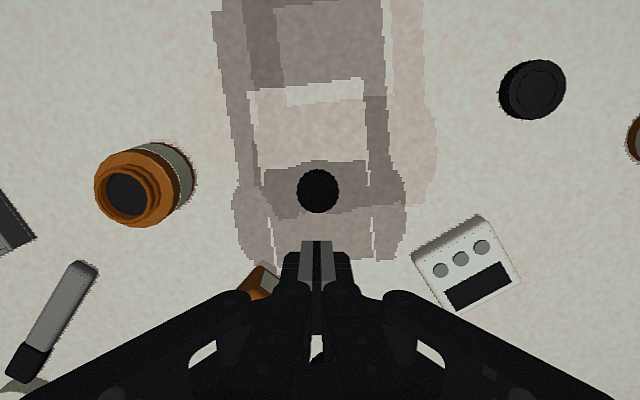

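View pics/top1.png

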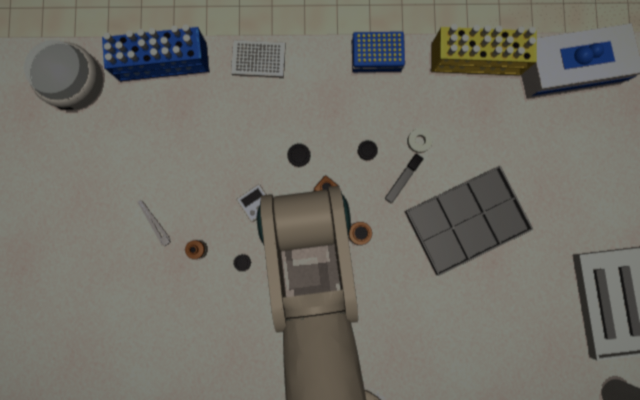

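```bash
python3 - <<'E'
from h import *
c=cam("wrist"); print(p2w(c,(317.5,190.5),.015).round(4), w2p(c,env.read_position()), p2w(c,(318,252),.1), env.read_position())
T=c["camera_from_world"];print(-T[:3,:3].T@T[:3,3], w2p(c,[.469,.0909,.015]))
E
```

```text
[0.4654 0.0914 0.015 ] [316.75682073 238.87180762] [0.47512194 0.09147301 0.1       ] [0.46825729 0.09081638 0.09869276]
[0.39561066 0.09059103 0.26555988] [316.7679538  195.11092448]
```

The top view shows only the arm standing over the slim cap. The wrist view shows that cap still on the bench at (317,190), next to the shut fingers. So the grip missed it. I'll centre on it and close while watching.

```bash
python3 - <<'E'
from h import *
xy=(.4662,.0912)
hand.release(); ph=best(xy,.08,np.pi/2); go(xy,.08,ph); down(.003)
a=cam("wrist")["pixels"]; hand.close_gripper(30); print(env.read_grip_width(),F(),env.read_position(),ph)
b=cam("wrist")["pixels"]; cv2.imwrite("pics/ab.png",np.hstack([a,b])[100:330,:,::-1][:, 200:1080][:,:]) 
im=np.hstack([a[120:330,180:460],b[120:330,180:460]])[:,:,::-1]; cv2.imwrite("pics/ab.png",cv2.resize(im,(800,300)))
E
```

```text
-8.601309993380374e-05 [0.8 0.  0.4] [0.46521284 0.09109535 0.0029688 ] 1.5707963267948966
```

View pics/ab.png

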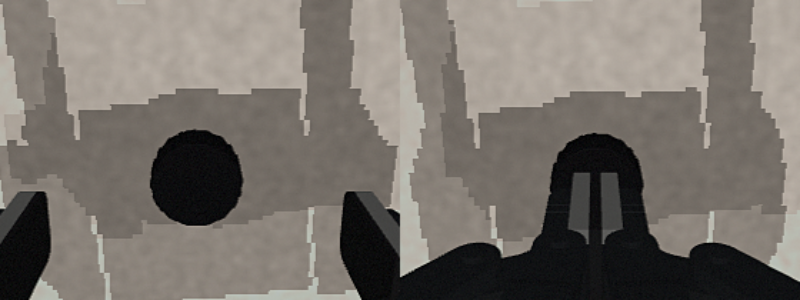

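```bash
python3 - <<'E'
from h import *
print(F()); down(.04); c=cam("wrist"); print(c["K"][0,0])
for z in np.arange(.030,-.006,-.003):
    down(z,.05); f=F(); print(round(z,3),env.read_position()[2].round(4),f)
    if f[2]>4: break
im=cam("wrist")["pixels"][120:330,180:460,::-1]; down(.04)
im=np.hstack([im,c["pixels"][120:330,180:460,::-1]]); cv2.imwrite("pics/ab2.png",cv2.resize(im,(800,300)))
E
```

```text
[-0.4  0.   0.1]
346.4108386228522
0.03 0.0289 [-0.2 -0.4  0.3]
0.027 0.0268 [-0.1  0.3 -0.5]
0.024 0.0238 [-0.   0.9  0.2]
0.021 0.0208 [-0.4  0.3  0.6]
0.018 0.0178 [-0.1  0.2  0.1]
0.015 0.0147 [ 0.8  0.  -0.5]
0.012 0.0117 [-0.7 -0.1  0.6]
0.009 0.0088 [0.3 0.2 0.3]
0.006 0.0058 [-0.9  0.4 -0.1]
0.003 0.0027 [-0.3  0.5  0.1]
0.0 -0.0003 [-0.4  0.3 -0.6]
-0.003 -0.0033 [0.4 0.2 0.3]
```

View pics/ab2.png

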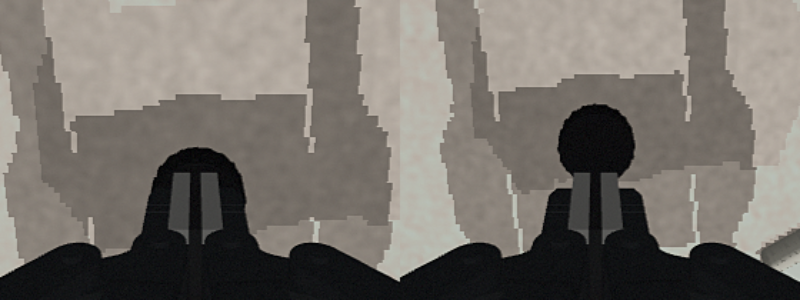

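Still no contact with TCP at z = -3 mm, so the real tips sit higher than the TCP reading. I'll keep probing down to the cap top, which is at a known 15 mm.

```bash
python3 - <<'E'
from h import *
down(0)
for z in np.arange(-.004,-.022,-.001):
    try: down(z,.03)
    except env.Unreachable: print("unreach",z); break
    f=F(); print(round(z,3),env.read_position()[2].round(4),f[2])
    if f[2]>4: break
down(.04); c=cam("side","side2"); print(w2p(c,env.read_position()),env.read_time())
im=c["pixels"][:,:,::-1]; u,v=w2p(c,env.read_position()).astype(int)
cv2.imwrite("pics/side2.png",cv2.resize(im[v-50:v+50,u-65:u+65],(780,600),interpolation=cv2.INTER_CUBIC))
E
```

```text
-0.004 -0.0036 0.9
-0.005 -0.0048 0.1
-0.006 -0.0061 -0.1
-0.007 -0.0071 -0.1
-0.008 -0.0081 -0.1
-0.009 -0.0091 -0.1
-0.01 -0.0097 5.2
[294.56329559 206.94856389] 23.7
```

View pics/side2.png

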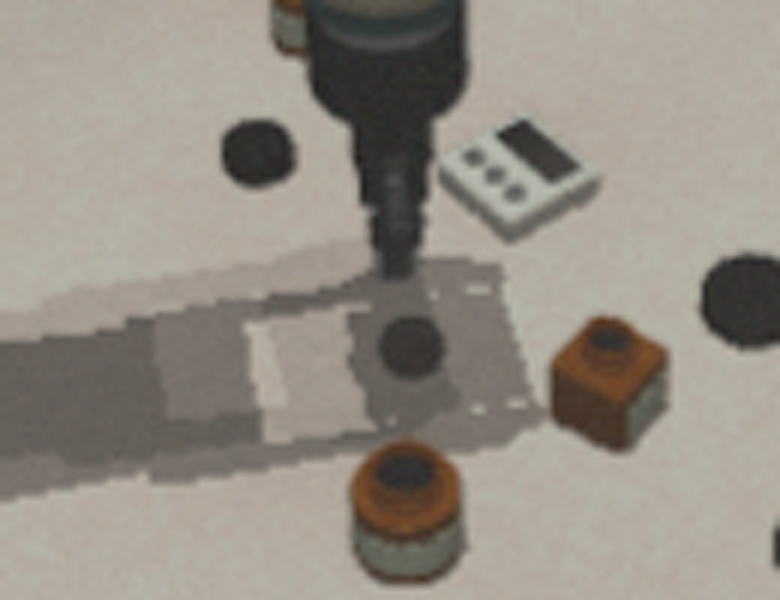

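The side view confirms it: the visible tip at crop (398,275) is about 4 px, or roughly 20 mm, above where the reading projects (390,300). The cap-top contact puts shut tips at TCP + 24.5 mm, so I'll build that offset into the helpers.

```bash
cat >> h.py <<'E'
OFF=.0245   # real (shut) tip height minus commanded TCP height, measured by touch; z below = real tip height
_go,_down,_centre=go,down,centre
def go(xy,z,phi): env.reach([*xy,z-OFF],Rd(phi))
def down(z,speed=.15):
    p=env.read_position(); env.line_to([p[0],p[1],z-OFF],speed=speed)
def tipz(): return env.read_position()[2]+OFF
def centre(xy,ztop,z,phi,force=20):
    hand.release(); phi=best(xy,ztop-OFF,phi); w=[]
    go(xy,ztop,phi); down(z); hand.close_gripper(force); w.append(env.read_grip_width()); hand.release()
    s=1 if kin.solve_ik([*xy,z-OFF],Rd(phi+np.pi/2)) is not None else -1
    phi+=s*np.pi/2
    env.line_to([*xy,z-OFF],Rd(phi),speed=.15); hand.close_gripper(force); w.append(env.read_grip_width())
    return phi,np.round(w,4)
E
python3 - <<'E'
from h import *
phi,w=centre((.467,.0911),.08,.003,0,force=30); print(phi,w,F(),env.read_position())
down(.10); print(env.read_grip_width(),F()); c=cam("wrist"); cv2.imwrite("pics/wr3.png",c["pixels"][100:340,160:480,::-1])
look(); print(env.read_time())
E
```

```text
1.5707963267948966 [0.0301 0.03  ] [-0.2 -0.3  2.7] [ 0.46718316  0.09111729 -0.02127017]
0.030158141725920545 [-0.9 -0.  -0.3]
amber [194.5 249.5  18.   20.   90.  246.5] [0.4259 0.349  0.03  ]
amber [360. 233.  21.  23.  90. 354.] [ 0.4586 -0.0331  0.03  ]
amber [325.7 187.8  18.7  19.7  39.8 145. ] [0.5652 0.0447 0.03  ]
30.85
```

View pics/wr3.png

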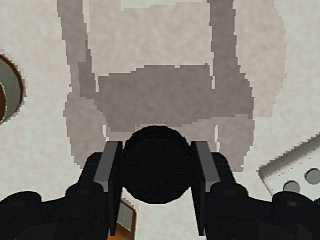

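```bash
cat >> h.py <<'E'
def cap(xy,zpick,phi,home=.045,neck=.057):
    phi=best(xy,.12,phi); go(xy,.12,phi); down(zpick+neck+.004,.15)
    z=zpick+neck+.004
    while z>zpick+home-.0015:
        z-=.003; down(max(z,zpick+home-.0015),.06); f=F(); print(round(tipz()-zpick,4),f)
        if f[2]>12: break
    print("width",env.read_grip_width())
def press(top=.060):
    hand.release(); down(.09); hand.close_gripper(20)
    for z in np.arange(top+.006,top-.004,-.0015):
        down(z,.06)
        if F()[2]>8: break
    print("press tip z",round(tipz(),4),F()); down(.09)
E
python3 - <<'E'
from h import *
cap((.42605,.34813),.003,np.pi/4); c=cam("wrist","wr4"); print(env.read_time())
E
```

```text
0.0588 [ 0.4  0.2 -0.7]
0.0549 [-0.3  0.3 -0.8]
0.0517 [-0.9  0.   0.1]
0.0487 [0.8 0.2 0.5]
0.0457 [-0.6  0.1 -0. ]
0.0452 [-2.5 -2.   9.7]
width 0.030347062960978523
34.1
```

View pics/wr4.png

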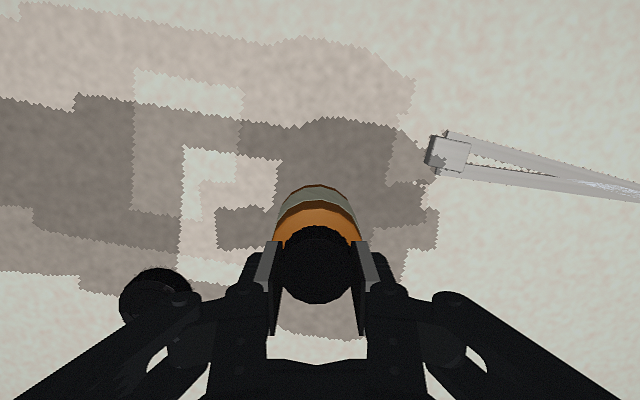

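The wrist view shows the slim cap seated on its jar at (317,265), with contact at the expected 45 mm. Next I'll carry it to the carrier, then handle the medium jar and cap.

```bash
cat >> h.py <<'E'
A=np.array([.398,-.917]);B=np.array([.917,.398]);C0=np.array([.485,-.2887]);PA=np.arctan2(A[1],A[0])
CELL=dict(slim=C0+.082*A-.041*B,medium=C0-.082*A-.041*B,square=C0+.041*B)
def stow(name,zg=.022):
    """starting open-handed around the capped jar: grip body, lift, set down in the cell"""
    hand.release(); down(zg); hand.close_gripper(40); print("jar width",env.read_grip_width())
    down(.14,.2); xy=CELL[name]; phi=best(xy,.14,PA); go(xy,.14,phi)
    print("carry width",env.read_grip_width(),F())
    down(.05,.2); down(zg+.0045,.06); print("set",F()); hand.release(); down(.12,.2)
E
python3 - <<'E'
from h import *
stow("slim"); look(); print(env.read_time())
phi,w=centre(J["medium"],.10,.022,np.pi/4); print(w,env.read_position()); hand.release(); down(.12)
phi,w=centre(C["medium"],.08,.003,0,force=30); print(phi,w,F(),env.read_position())
down(.10); print(env.read_grip_width()); look("top3"); print(env.read_time())
E
```

```text
jar width 0.04230288350497467
carry width 0.04233042418192879 [ 0.1  0.1 -1.2]
set [-2.2  1.   3.7]
amber [372.  237.   21.   23.   90.  356.5] [ 0.4489 -0.0607  0.03  ]
amber [326.  188.   19.3  19.7  39.8 313. ] [0.5647 0.0441 0.03  ]
41.1083
[0.0851 0.082 ] [ 0.46670764 -0.04177963  0.00701358]
1.5707963267948966 [0.0464 0.0464] [-0.1 -0.9  1.4] [ 0.65753642 -0.05633572 -0.02115536]
0.04644393678654881
amber [326.2 188.   19.8  19.9  39.8 320.5] [0.5645 0.0434 0.03  ]
53.8667
```

View pics/top3.png

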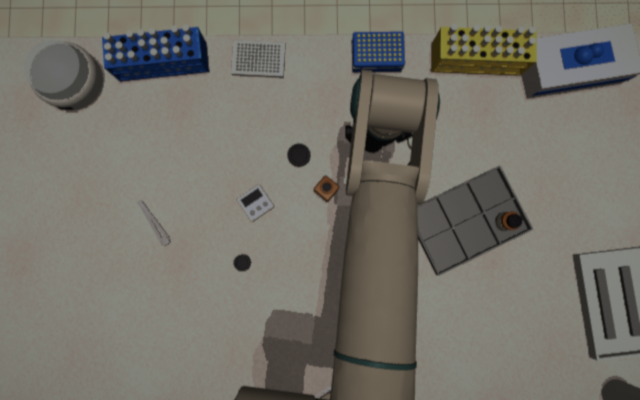

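The top view shows the slim jar capped in its cell at (510,221). The medium jar was knocked just before my squeeze, so that squeeze missed, and the arm now hides the jar. I'm holding the medium cap, so I'll swing aside and look again.

```bash
python3 - <<'E'
from h import *
down(.16); go((.45,.25),.16,best((.45,.25),.12,np.pi/2)); print(env.read_grip_width()); look("t4"); look()
im=cv2.imread("pics/t4.png")[130:280,280:480]; cv2.imwrite("pics/t4c.png",cv2.resize(im,(800,600),interpolation=cv2.INTER_CUBIC)); print(env.read_time())
E
```

```text
0.046054141893190535
amber [369.5 223.5  22.2  22.2  45.  361. ] [ 0.4803 -0.0557  0.03  ]
amber [326.  188.   19.3  19.7  39.8 312. ] [0.5647 0.0441 0.03  ]
amber [369.5 223.5  22.2  22.2  45.  359. ] [ 0.4803 -0.0557  0.03  ]
amber [326.  188.   19.3  19.7  39.8 312. ] [0.5647 0.0441 0.03  ]
55.9
```

View pics/t4c.png

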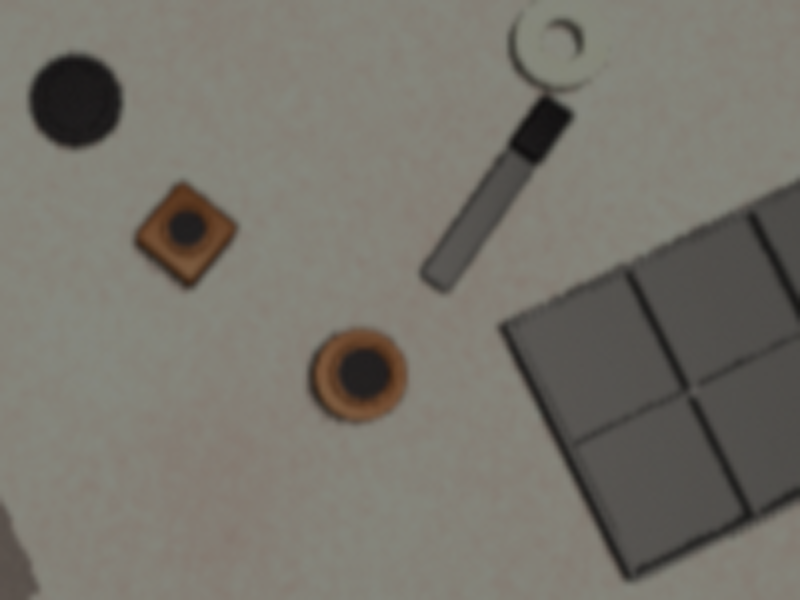

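```bash
python3 - <<'E'
from h import *
P=(.43,.14); ph=best(P,.06,np.pi/2); go(P,.08,ph); down(.0035,.1); hand.release(); down(.12,.2)
phi,w=centre((.4803,-.0557),.10,.022,np.pi/4); p=env.read_position(); print(w,p); hand.release(); down(.12,.2)
phi,w=centre(P,.06,.003,ph,force=30); print(w); down(.14,.2); look(); print(env.read_time())
if abs(w[1]-.0464)<.002: cap(p[:2],.003,np.pi/4); print(env.read_time())
E
```

```text
[0.0534 0.053 ] [ 0.48045319 -0.05571022 -0.00221399]
[0.0461 0.0467]
amber [369.7 222.9  22.2  23.1  71.6 359. ] [ 0.4815 -0.0561  0.03  ]
amber [326.  188.   19.3  19.7  39.8 311. ] [0.5647 0.0441 0.03  ]
70.2167
0.0587 [ 0.1 -0.2 -0.2]
0.0549 [ 0.4  1.  -0.1]
0.0517 [ 0.8  0.5 -0.3]
0.0487 [-0.5 -0.   0.8]
0.0457 [-0.3 -0.2  0.3]
0.0453 [-5.6  1.3 12.8]
width 0.04644578930462684
73.925
```

```bash
python3 - <<'E'
from h import *
stow("medium"); look(); print(env.read_time())
phi,w=centre(J["square"],.10,.022,np.radians(48)); p=env.read_position(); print(w,p,phi); np.save("sq.npy",np.r_[p[:2],phi]); hand.release(); down(.12,.2)
phi,w=centre(C["square"],.08,.003,0,force=30); print(phi,w); down(.14,.2); look("top5"); print(env.read_time())
if abs(w[1]-.038)<.002 and abs(np.load("sq.npy")[2])<9: cap(p[:2],.003,np.load("sq.npy")[2]); print(env.read_time())
cam("wrist","wr5")
E
```

```text
jar width 0.05231560883408676
carry width 0.05224200956899744 [ 0.6 -0.4 -1.7]
set [-2.9  2.1  7.4]
amber [326.  188.   19.4  19.7  39.8 313. ] [0.5646 0.044  0.03  ]
79.5
[0.0458 0.0457] [ 0.56491972  0.04418143 -0.002375  ] 2.408554367752175Traceback (most recent call last):
  File "<stdin>", line 4, in <module>
  File "h.py", line 60, in centre
    env.line_to([*xy,z-OFF],Rd(phi),speed=.15); hand.close_gripper(force); w.append(env.read_grip_width())
    ~~~~~~~~~~~^^^^^^^^^^^^^^^^^^^^^^^^^^^^^^^
station.Unreachable: the arm cannot follow that straight line within its joint ranges
```

```bash
python3 - <<'E'
from h import *
s=np.load("sq.npy"); p=s[:2]; print(env.read_joints()[5],env.read_position())
xy=C["square"]; w=[]
for d in (0,np.pi/2):
    ph=best(xy,.08-OFF,d); down(.08); go(xy,.08,ph); down(.003); hand.close_gripper(30); w.append(env.read_grip_width())
    if d==0: hand.release()
print(w); down(.14,.2); look("top5"); print(env.read_time())
if abs(w[1]-.038)<.0025: cap(p,.003,s[2]); print(env.read_time())
cam("wrist","wr5")
E
```

```text
-2.6715103264167803 [ 0.39547045  0.2423206  -0.02160007]
[0.03795280904201376, 0.03910733036762723]
amber [326.3 187.8  19.6  19.8  41.2 320.5] [0.5651 0.0432 0.03  ]
95.5167
0.0588 [ 0.3 -0.6  0. ]
0.0549 [ 0.1  0.3 -0.4]
0.0517 [-0.1  0.7 -0.1]
0.0487 [-1.  -0.7  0. ]
0.046 [ 0.5 -0.2  0.4]
0.0459 [-7.3 -1.1 15.1]
width 0.038296510613262655
98.725
```

View pics/wr5.png

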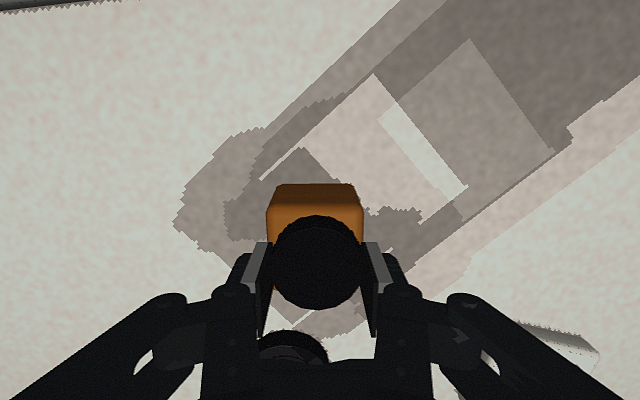

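The square cap is seated at (317,262), and the jar is square to the jaws. I'll stow it and check everything.

```bash
python3 - <<'E'
from h import *
stow("square"); down(.2); go((.30,.40),.25,best((.30,.40),.22,np.pi/2)); c=cam("top","t6"); s=cam("side","s6"); print(env.read_time(),F())
a=c["pixels"][120:290,290:545,::-1]; b=s["pixels"][170:390,250:410,::-1]
a=cv2.resize(a,(480,320),interpolation=cv2.INTER_CUBIC); b=cv2.resize(b,(320,440),interpolation=cv2.INTER_CUBIC)
o=np.zeros((440,800,3),np.uint8); o[:320,:480]=a; o[:,480:]=b; cv2.imwrite("pics/fin.png",o)
o0=np.load("pics/top0.npz")["pixels"].astype(int); d=(np.abs(o0-c["pixels"]).max(2)>40).astype(np.uint8)
for n,box in dict(timer=(235,180,275,225),tape=(405,128,432,154),marker=(384,150,425,205),forceps=(135,198,172,246),widecap=(284,140,313,170)).items():
    x0,y0,x1,y1=box; print(n,d[y0:y1,x0:x1].sum())
E
```

```text
jar width 0.04544386689958202
carry width 0.04523860413700383 [ 0.1  0.  -2. ]
set [-1.5  1.   4.4]
107.5583 [0.  0.4 0.3]
timer 0
tape 0
marker 0
forceps 0
widecap 0
```

View pics/fin.png

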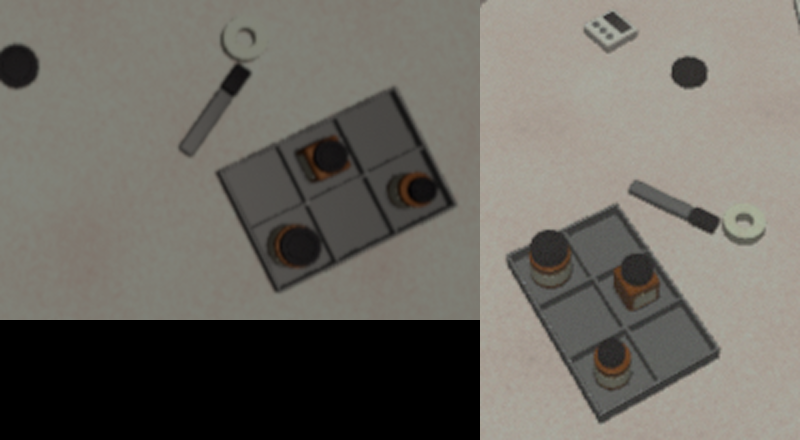

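Both views show three capped jars upright in separate cells, at (295,245), (325,157) and (415,190) in the top half. The wide cap, timer, tape, marker and forceps haven't moved, so I'm handing in.

```bash
python3 -c "
from station import env
env.finish_job(); print(env.read_time())"
```

```text
the job is handed in; nothing more can be done
the job is handed in; nothing more can be done
```

The job is done and handed in, with the clock at about 108 s of the 210 s allowed. The slim, medium and square jars each have their own cap, put on before lifting. They stand in three separate carrier cells. There was no wide jar, so its cap stayed on the bench.

**Last checks**
- **Caps:** each stopped at the fully home height, 45–46 mm above the jar's foot, and needed 10–15 N.
- **Placing:** the final top and side views show all three jars upright, capped and one to a cell.
- **Other things on the bench:** the timer, tape, marker, forceps and wide cap showed no change from the first picture.

**What went wrong on the way**
- **Tip height:** the real fingertips sat about 24.5 mm above the reported TCP. My first tries at the slim cap closed above it and moved it a few millimetres. I measured the offset by touch and corrected for it.
- **Knocked jar:** the medium jar was knocked about 3 cm aside. I hadn't acted on the reading that showed it, so my squeeze at the old spot missed and moved the jar another 3 cm or so. It stayed upright; I set the cap down, found the jar again and capped it normally.
- **Square cap:** one turn of the wrist there was refused as unreachable. I redid it with a different approach.

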